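# Set the desk creaser's gauge and latch its guard

### The job

Set up the small desk creaser: turn its black handwheel, over as many grips as you need, until the gauge's yellow pointer stands at the red tab on the front rail. Leave the wheel there, then press the clear hinged guard down until its catch snaps and holds it shut. Do not knock the calculator about.

Things in the scene. Friction and masses are not known exactly. Their poses are not given: they have to be found in the camera images.
- wheel_center (a point): middle of the creaser's black handwheel, on its vertical axis, half-way up its rim: 56 mm across (58 over the fine ribs), 22 mm high, top 11 mm above this point, white dot on the rim. Axes turn with the wheel. Below it stands a gear column 46 mm square, its top 25 mm under this point, so fingertips beside the rim may go 20 mm under it. Turns with about 0.12 N m and stays where left
- handwheel (a joint): angle turned by the handwheel, rad; grows clockwise seen from above, range 0 to 10, starts at 0 to 1.3. Each radian clockwise drives the gauge 7 mm to the right (44 mm a turn); turning back brings it back. About 3.8 to 7.4 rad are needed
- gauge_pointer (a point): tip of the yellow 3 mm wide pointer on the grey gauge block (22 x 20 x 14 mm) that slides left-right along the black rail with white scale lines at the front of the creaser, driven only by the handwheel
- tab_mark (a point): red tab, 5 mm wide, clipped on the front edge of the rail of the creaser (a grey machine 150 mm deep, 170 wide, fixed to the worktop, turned up to 13 degrees). The tab does not move. Its x axis points to the back of the creaser, y to the left along the rail: the pointer is at the tab when it has y = 0 in this frame
- guard (a joint): opening of the guard, rad: starts ajar at 0.35 to 0.6, stays where left. At about 0.07 it meets a black rubber strip that pushes back; pressed on to 0.0 or a little below (10 to 15 N at the pad) the spring catch at its front snaps over its bar, and it rests at about 0.017. Its stop is at -0.02. Let go unlatched it springs back to about 0.07
- guard_pad (a point): middle of the top of the round blue press pad (22 mm across, 4 mm high) on the clear guard (80 x 56 x 4 mm, blue edges, at the right of the creaser). Press here. It lies 60 mm from the hinge line; shut, its top is 50 mm above the worktop. The point's axes turn with the guard
- guard_hinge (a point): middle of the guard's hinge line, which runs left-right at the back of the creaser, 42 mm above the worktop and 8 mm below the pad's top when shut; the pad lies to its front (-x of the creaser)
- calculator: loose desk calculator, 136 x 96 x 24 mm, a bystander; origin at the middle of its underside. It lies on the other side of the stationery tray from the creaser

How it is judged:
By the outcome, as a careful person would: the job done as asked, in the order asked, and still so for the second after the job is handed in, with the robot touching nothing.
It also fails if it takes over 72 s, if anything falls off the work surface, if the arm or the gripper's body presses on something with over 40 N, if the wrist force passes 120 N, or if a joint passes its speed limit or range.

### The arm

A 6-joint arm with a two-finger parallel gripper is mounted at the origin on a cart in front of the work surface, level with it; the furniture and walls round the work are solid. World frame = base frame: x ahead of the robot, y to its left, z up, the work surface at z = 0. Lengths are in m, angles in rad, forces in N, time in s.
With the tool pointing down it reaches from about 0.325 to 0.85 m from the base axis. Payload 15.5 kg.
Tool frame: the origin (TCP) lies midway between the tips of the shut fingers; the grasp point (between the pads) lies 19 mm behind it; z points along the fingers, y is the direction in which the jaws open and shut (so a half turn about z gives the same grasp; the last joint's range is limited). The gripper opens to 91 mm and grips with 3 to 60 N. Pads are 32 mm wide; open, the fingers measure 118 mm over their backs; the gripper's body (76 mm by 178 mm) begins 60 mm behind the grasp point.
Start: joints at [1.127, 0.494, 1.345, -0, 1.302, -0.096], TCP at [0.213, 0.588, 0.214] pointing down, gripper open.
Joint ranges: [-2.91, 2.91], [-0.82, 2.16], [0.22, 2.67], [-1.22, 4.37], [0.12, 2.79], [-3.08, 3.08]. Speed limits (rad/s): [1.89, 1.89, 2.57, 3.01, 3.01, 3.01].

### API

Orientations are given as [roll, pitch, yaw] about the fixed x, y, z axes, in that order (R = Rz(yaw) Ry(pitch) Rx(roll)).
In Python, from rig import ctrl gives the robot as it stands.
- The arm moves only by the tool move_arm, never from a script. Its argument "rows" is a list of rows, each a list of 2 entries, a list of its own where there are three numbers: the shift along the tool's x, y, z in mm, then the turn about the tool's z in rad. In form: [[[tx, ty, tz], roll], ...]. A call has 1 to 8 rows; each row shifts and turns the commanded pose from where the row before left it, along the tool's axes as they then stand; what a row does not reach is not made up. A row lasts 1/10 s, in which the tool goes at most 50 mm and 8.59 degrees, less where a joint would pass 70% of its speed; a pose out of reach is approached as far as the arm can. A call with a gripper value outside its range is refused whole. "jaw" is the closure in counts, from 0 (fully open) to 255 (shut), set as the call begins (left out, the last holds). The fingers move at their own pace and stop on an object; "newtons" is the grip in N (left out, the last holds). Time passes only in rows, so rows that do not move let the fingers close. It gives the time, the measured TCP pose, the force and the opening at its end, in the units of the state.
- ctrl.observe(): the state, without advancing time (a new reading comes with each control period).
- ctrl.snapshot(name): name is "side" or "top" or "wrist"; returns a dict with "color" (480x640x3 uint8, red, green, blue), "fx", "fy", "cx", "cy" (pixels), "view" (4x4, takes a point from world to camera coordinates). Camera axes: x right, y down, z forward; pixel columns grow to the right and rows downward; lengths in m; the calibration is good to about 2 mm. A picture is of the moment at which its call begins. There is no depth.
- ctrl.finish_job(): hands the job in, once; it reports no verdict.
The state is a dict: "time": time; "joint_positions": joint angles; "dq": joint speeds; "joint_efforts": joint torques, N m; "ee_pos": TCP position; "orientation": TCP orientation; "wrist_force": force on the tool from outside, world axes, zero at the start; "moment": the same for the moment, N m; "width": finger opening in m.
Only numpy, scipy, OpenCV 4.12 (cv2) and the standard library are available. Lean on these libraries where they do the work, as an engineer would, in place of code of your own. Each camera call takes 0.05 s, during which the arm holds its last target.

## Working session

There is one attempt and no reset: what is moved stays moved. The work goes in short steps, Python scripts to look and compute and a tool call to move; the robot and the scene stay as the last step left them, time stands still between calls to the robot, and variables do not carry over. Pictures are saved under pics/ and viewed, and the job is handed in when it is done.

Besides the shell and the picture viewer there is one more tool, called after "Emit:" as name(argument=value, ...) on one line, values as JSON. move_arm: Moves the arm, as the interface text tells. Its arguments: {"type":"object","properties":{"rows":{"type":"array"},"jaw":{"type":"number"},"newtons":{"type":"number"}},"required":["rows"]}

```bash
ls; mkdir -p pics
python3 - <<'E'
from rig import ctrl
import cv2,json,numpy as np
print(ctrl.observe())
for n in ["side","top"]:
    s=ctrl.snapshot(n); cv2.imwrite(f"pics/{n}0.png",s["color"][:,:,::-1])
    print(n,s["fx"],s["fy"],s["cx"],s["cy"],np.round(s["view"],4).tolist())
E
```

```text
pics
{'time': 0.0, 'joint_positions': array([ 1.12750222e+00,  4.94148203e-01,  1.34610673e+00, -3.59227005e-06,
        1.30250391e+00, -9.54796144e-02]), 'dq': array([ 0.00121671, -0.00147189,  0.00038595, -0.0006641 , -0.00138238,
       -0.00093103]), 'joint_efforts': array([-3.02725639e-03, -8.78809333e+01, -3.81858122e+01,  7.05262762e-02,
        5.31781325e-02, -5.94303265e-05]), 'ee_pos': array([0.21285545, 0.58724675, 0.21336828]), 'orientation': array([-3.14043145e+00, -1.07730712e-04,  2.79377905e+00]), 'wrist_force': array([ 0.17961223,  0.02625749, -0.39316064]), 'moment': array([ 0.02808516, -0.02518984, -0.00244229]), 'width': 0.09130499609288371}
side 461.95657248598474 461.95657248598474 322.961189286107 234.51650042263188 [[0.9081, -0.4186, -0.0139, -0.5055], [-0.2771, -0.5755, -0.7694, 0.1652], [0.314, 0.7026, -0.6386, 0.8195], [0.0, 0.0, 0.0, 1.0]]
top 589.9538724997992 589.9538724997992 314.2265696420061 234.3710865981243 [[-0.0361, -0.9993, -0.0009, -0.064], [-0.9773, 0.0355, -0.2087, 0.5325], [0.2086, -0.0067, -0.978, 1.0759], [0.0, 0.0, 0.0, 1.0]]
```

View pics/side0.png

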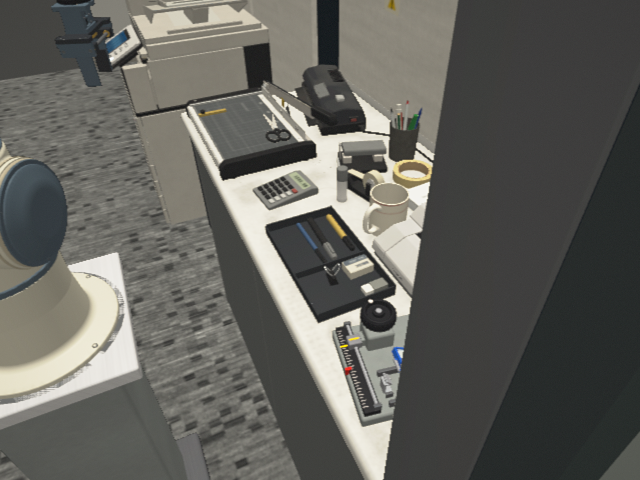

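View pics/top0.png

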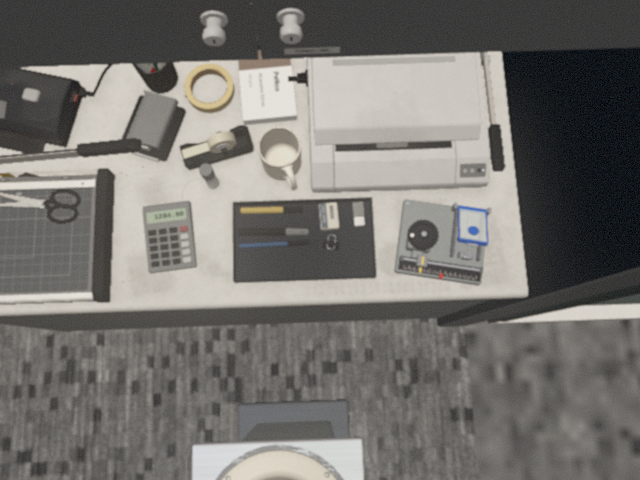

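The side view shows the creaser with its wheel at about (378,315), partly hidden by a post. The top view shows the wheel at about (423,236), the pointer at (422,262), the tab at (441,275) and the pad at (473,230). Next I'll zoom in and measure.

```bash
cat > h.py <<'E'
from rig import ctrl
import cv2,numpy as np
def ray(s,u,v):
    V=np.array(s["view"]);R=V[:3,:3];t=V[:3,3]
    d=R.T@np.array([(u-s["cx"])/s["fx"],(v-s["cy"])/s["fy"],1.]); return -R.T@t,d
def onz(s,u,v,z):
    o,d=ray(s,u,v); return o+d*(z-o[2])/d[2]
def proj(s,p):
    V=np.array(s["view"]);q=V[:3,:3]@np.array(p)+V[:3,3]
    return s["cx"]+s["fx"]*q[0]/q[2],s["cy"]+s["fy"]*q[1]/q[2]
def blobs(s,lo,hi,roi=None,minA=3):
    h=cv2.cvtColor(s["color"],cv2.COLOR_RGB2HSV); m=cv2.inRange(h,np.array(lo),np.array(hi))
    if roi: k=np.zeros_like(m);k[roi[1]:roi[3],roi[0]:roi[2]]=1;m=m*k
    n,l,st,c=cv2.connectedComponentsWithStats(m)
    return [(c[i].round(2).tolist(),st[i].tolist()) for i in range(1,n) if st[i][4]>=minA]
E
python3 - <<'E'
from h import *
s=ctrl.snapshot("top")
cv2.imwrite("pics/topz.png",cv2.resize(s["color"][190:295,385:505,::-1],None,fx=6,fy=5.7,interpolation=cv2.INTER_CUBIC))
R=(390,190,500,290)
print("Y",[ (b,onz(s,*b[0],.03).round(4)) for b in blobs(s,(20,90,90),(35,255,255),R)])
print("R",[ (b,onz(s,*b[0],.02).round(4)) for b in blobs(s,(0,120,80),(8,255,255),R)+blobs(s,(172,120,80),(180,255,255),R)])
print("B",[ (b,onz(s,*b[0],.07).round(4)) for b in blobs(s,(100,120,80),(125,255,255),R)])
print("K",[ (b,onz(s,*b[0],.09).round(4)) for b in blobs(s,(0,0,0),(180,255,45),R,20)])
o,_=ray(s,0,0);print(o)
s=ctrl.snapshot("side")
cv2.imwrite("pics/sidez.png",cv2.resize(s["color"][285:425,320:420,::-1],None,fx=4.2,fy=4.2,interpolation=cv2.INTER_CUBIC))
R=(330,290,410,425)
print("Y",[ (b) for b in blobs(s,(20,90,90),(35,255,255),R)])
print("R",[ (b) for b in blobs(s,(0,120,80),(8,255,255),R)])
print("K",[ (b) for b in blobs(s,(0,0,0),(180,255,45),R,20)])
E
```

```text
Y [(([422.36, 260.0], [421, 257, 3, 7, 14]), array([ 0.4768, -0.2918,  0.03  ])), (([420.17, 269.56], [419, 267, 4, 6, 18]), array([ 0.4582, -0.2862,  0.03  ]))]
R [(([440.81, 275.5], [439, 273, 4, 6, 16]), array([ 0.4465, -0.3275,  0.02  ]))]
B [(([471.78, 208.49], [459, 206, 27, 6, 41]), array([ 0.5665, -0.3861,  0.07  ])), (([472.92, 230.02], [469, 227, 9, 7, 50]), array([ 0.5244, -0.3844,  0.07  ])), (([471.77, 241.32], [458, 238, 29, 7, 57]), array([ 0.5027, -0.3802,  0.07  ]))]
K []
[ 0.29367546 -0.07569163  1.16330617]
Y [([353.2, 338.44], [348, 337, 11, 4, 25]), ([343.67, 345.58], [340, 344, 8, 4, 24])]
R [([347.43, 370.05], [345, 367, 7, 8, 42])]
K [([369.52, 310.36], [330, 290, 66, 42, 871]), ([377.95, 314.55], [371, 310, 15, 8, 56]), ([371.69, 412.57], [364, 410, 16, 6, 42])]
```

View pics/topz.png

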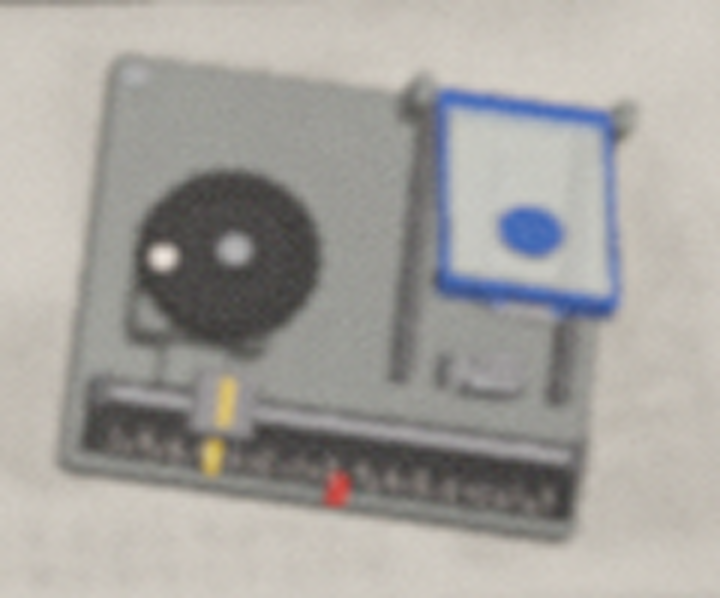

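View pics/sidez.png

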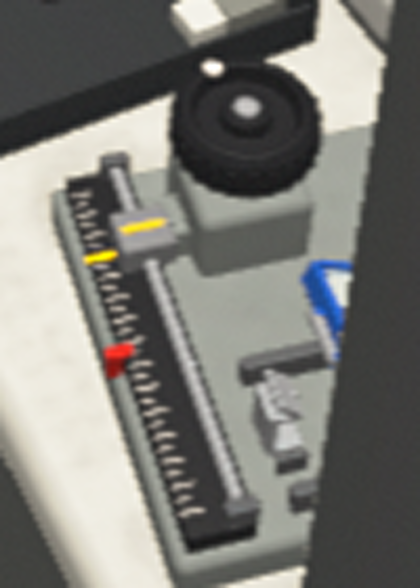

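```bash
cat >> h.py <<'E'
def tri(s1,p1,s2,p2):
    o1,d1=ray(s1,*p1);o2,d2=ray(s2,*p2)
    d1=d1/np.linalg.norm(d1);d2=d2/np.linalg.norm(d2)
    k=np.linalg.lstsq(np.stack([d1,-d2],1),o2-o1,rcond=None)[0]
    a=o1+d1*k[0];b=o2+d2*k[1]; return ((a+b)/2).round(4),round(float(np.linalg.norm(a-b)),4)
E
python3 - <<'E'
from h import *
t=ctrl.snapshot("top");s=ctrl.snapshot("side")
T=lambda x,y:(x/6+385,y/5.7+190)
S=lambda x,y:(x/4.2+320,y/4.2+285)
print("hub",tri(t,T(235,248),s,S(246,105)))
print("dot",tri(t,T(163,257),s,S(212,67)))
print("ptr",tri(t,(420.17,269.56),s,(343.67,345.58)))
print("gauge",tri(t,(422.36,260),s,(353.2,338.44)))
print("tab",tri(t,(440.81,275.5),s,(347.43,370.05)))
a=onz(t,*T(65,465),.012);b=onz(t,*T(570,535),.012);c=onz(t,*T(115,60),.012)
print(a,b,c,np.linalg.norm(a-b),np.linalg.norm(a-c),np.degrees(np.arctan2(*(a-b)[[0,1]])),np.degrees(np.arctan2(*(c-a)[[1,0]])))
for z in (.08,.085,.09,.095): print(z,onz(t,*T(229,257),z),"r",np.linalg.norm(onz(t,*T(138,257),z)-onz(t,*T(320,257),z)))
print("hinge l/r",onz(t,*T(437,92),.042),onz(t,*T(615,112),.042))
for z in (.06,.07,.08): print("pad",z,onz(t,472.92,230.02,z))
E
```

```text
hub (array([ 0.5189, -0.2883,  0.0893]), 0.0039)
dot (array([ 0.5169, -0.2658,  0.0887]), 0.0041)
ptr (array([ 0.4599, -0.2865,  0.0307]), 0.0035)
gauge (array([ 0.4758, -0.2895,  0.0439]), 0.0024)
tab (array([ 0.447 , -0.3266,  0.0253]), 0.0023)
[ 0.45858943 -0.24138007  0.012     ] [ 0.42836522 -0.40462904  0.012     ] [ 0.60253696 -0.26760939  0.012     ] 0.16602327916449838 0.1463177012986258 10.489074411862228 -10.326823412001641
0.08 [ 0.51597079 -0.28734348  0.08      ] r 0.05692016094848882
0.085 [ 0.51494478 -0.2863666   0.085     ] r 0.05665744592630145
0.09 [ 0.51391878 -0.28538972  0.09      ] r 0.056394730904114086
0.095 [ 0.51289277 -0.28441284  0.095     ] r 0.05613201588192672
hinge l/r [ 0.57926859 -0.36710109  0.042     ] [ 0.5700651  -0.42459281  0.042     ]
pad 0.06 [ 0.52651423 -0.38718095  0.06      ]
pad 0.07 [ 0.52440386 -0.38435772  0.07      ]
pad 0.08 [ 0.52229349 -0.38153448  0.08      ]
```

The pointer is about 42 mm left of the tab, which means about 6.0 rad clockwise (within the given range). The wheel is near (0.516,-0.287), with its top at about z = 0.088. I'll move above it now.

Emit:
move_arm(rows=[[[-14,-17,0],0],[[-28,-34,0],0],[[-28,-34,0],0],[[-28,-34,0],0],[[-28,-34,0],0],[[-28,-34,0],0],[[-28,-34,0],0],[[-28,-34,0],0]])

```text
time: 1.1
ee_pos: [0.3238, 0.2747, 0.214]
orientation: [3.141, 0.0, 2.794]
wrist_force: [0.9, 0.4, -0.9]
width: 0.0913
```

Emit:
move_arm(rows=[[[-28,-34,0],0],[[-28,-34,0],0],[[-28,-34,0],0],[[-28,-34,0],0],[[-28,-34,0],0],[[-28,-34,0],0],[[-28,-34,0],0],[[-28,-34,0],0]])

```text
time: 1.9
ee_pos: [0.4417, -0.0578, 0.2141]
orientation: [3.141, 0.0, 2.793]
wrist_force: [0.7, 0.0, 1.0]
width: 0.0912
```

Emit:
move_arm(rows=[[[-28,-34,0],0],[[-28,-34,0],0],[[-28,-34,0],0],[[-20,-24,0],0],[[-10,-12,0],0],[[0,0,0],0]])

```text
time: 2.5
ee_pos: [0.5019, -0.2257, 0.2137]
orientation: [-3.141, 0.0, 2.792]
wrist_force: [-0.1, 0.3, 0.2]
width: 0.0911
```

Run:
```python
from h import *
w=ctrl.snapshot("wrist");s=ctrl.snapshot("side");t=ctrl.snapshot("top")
cv2.imwrite("pics/w1.png",w["color"][:,:,::-1]);cv2.imwrite("pics/s1.png",s["color"][:,:,::-1]);cv2.imwrite("pics/t1.png",t["color"][:,:,::-1])
o=ctrl.observe();print({k:np.round(o[k],4).tolist() for k in("time","joint_positions","ee_pos","orientation","wrist_force")})
print(np.round(w["view"],3).tolist(),w["fx"])
```

```text
{'time': 2.65, 'joint_positions': [-0.528, 0.3867, 1.535, 0.0002, 1.2208, -1.7516], 'ee_pos': [0.501, -0.2231, 0.2138], 'orientation': [3.1412, -0.0008, 2.7944], 'wrist_force': [-0.0725, -0.4242, -0.6748]}
[[0.342, 0.94, -0.0, 0.042], [0.898, -0.327, 0.294, -0.557], [0.276, -0.101, -0.956, 0.231], [0.0, 0.0, 0.0, 1.0]] 382.00715332504467
```

View pics/w1.png

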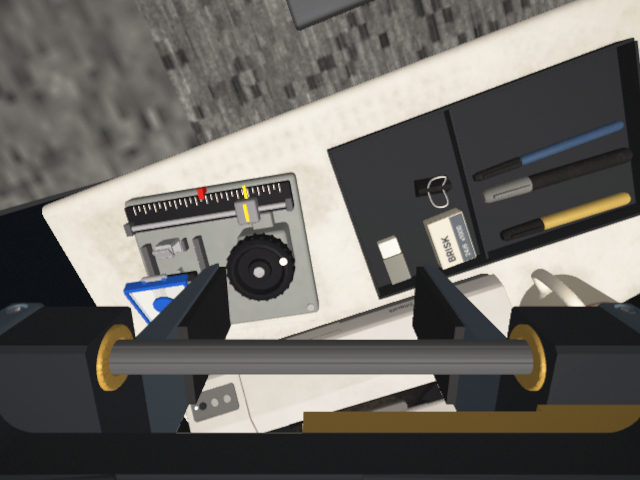

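View pics/t1.png

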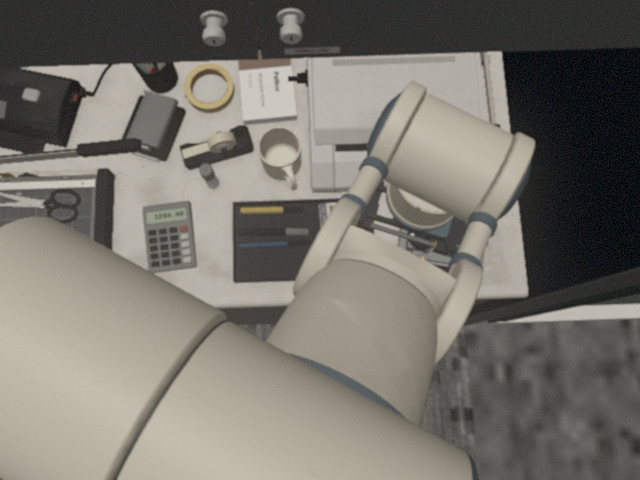

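View pics/s1.png

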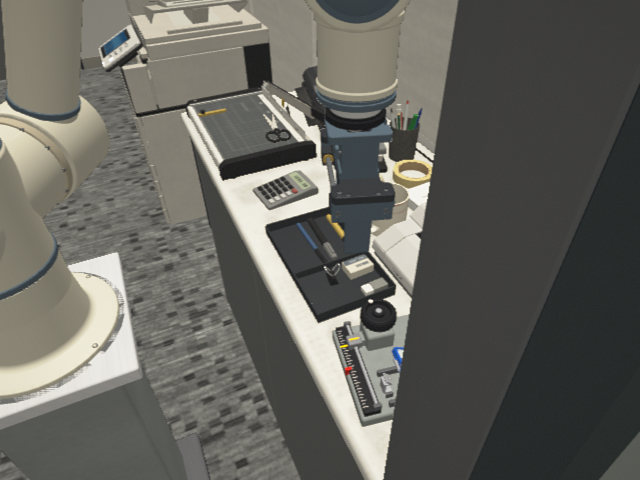

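The wrist view shows the wheel at about (260,267), the red tab at (201,193), the pointer at (246,191) and the pad near (163,304). It also shows the printer behind, with its button panel at (213,402). I'll refine these points and work out the printer's height.

Run:
```python
from h import *
w=ctrl.snapshot("wrist");t=ctrl.snapshot("top");s=ctrl.snapshot("side")
cv2.imwrite("pics/w1z.png",cv2.resize(w["color"][170:340,110:330,::-1],None,fx=3.5,fy=3.5,interpolation=cv2.INTER_CUBIC))
c,_=ray(w,0,0);print("cam",c)
print("panel",tri(t,(473,170),w,(213,402)))
print("printer front edge top view z=.0,.05,.1",[onz(t,400,189,z).round(3) for z in(0,.05,.1)])
print("slot strip w/t", tri(t,(392,146),w,(385,316)))
g=cv2.cvtColor(w["color"],cv2.COLOR_RGB2GRAY)[225:308,220:302]
m=(g<70).astype(np.uint8)
cs,_=cv2.findContours(m,cv2.RETR_EXTERNAL,cv2.CHAIN_APPROX_NONE)
k=max(cs,key=cv2.contourArea);(u,v),r=cv2.minEnclosingCircle(k);print("wheel px",u+220,v+225,r,cv2.contourArea(k),cv2.boundingRect(k))
for z in(.077,.088): print(z,onz(w,u+220,v+225,z))
R=(110,170,330,340)
Y=blobs(w,(20,90,90),(35,255,255),R);Rd=blobs(w,(0,120,80),(8,255,255),R);B=blobs(w,(100,150,80),(125,255,255),R,8)
print(Y,Rd,B,sep="\n")
```

```text
cam [ 0.42158084 -0.19533733  0.38504449]
panel (array([ 0.65  , -0.3998,  0.0518]), 0.0027)
printer front edge top view z=.0,.05,.1 [array([ 0.63 , -0.263,  0.   ]), array([ 0.616, -0.255,  0.05 ]), array([ 0.602, -0.247,  0.1  ])]
slot strip w/t (array([ 0.736 , -0.2334, -0.1044]), 0.083)
wheel px 252.3450698852539 277.2464790344238 43.94865417480469 3687.5 (0, 9, 72, 74)
0.077 [ 0.52543951 -0.2962824   0.077     ]
0.088 [ 0.5217308  -0.29267774  0.088     ]
[([242.49, 193.62], [240, 187, 6, 14, 53]), ([243.44, 214.5], [240, 206, 8, 18, 72]), ([119.02, 331.63], [110, 325, 22, 14, 108]), ([111.0, 338.75], [110, 338, 3, 2, 4]), ([116.0, 338.25], [115, 338, 3, 2, 4])]
[([198.98, 194.41], [194, 189, 11, 13, 95])]
[([152.11, 288.74], [122, 275, 64, 51, 663]), ([159.53, 304.81], [151, 299, 20, 15, 196])]
```

View pics/w1z.png

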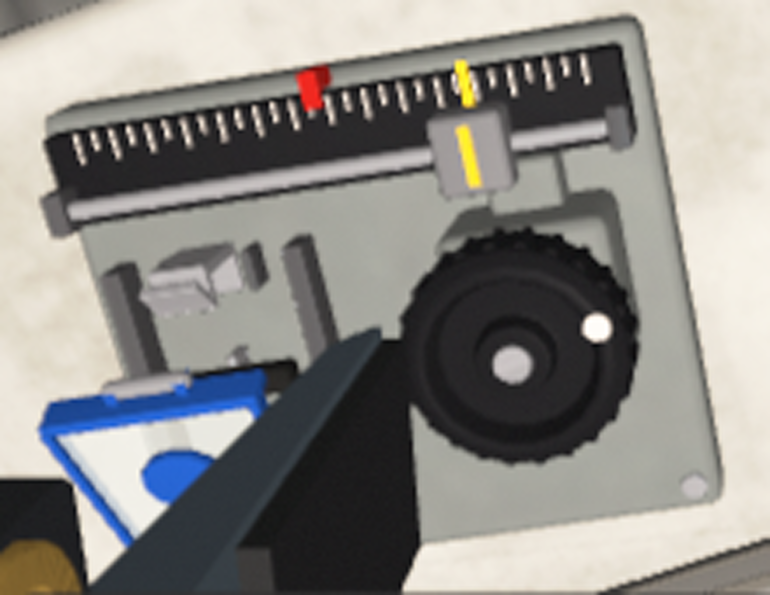

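Run:
```python
from h import *
w=ctrl.snapshot("wrist");t=ctrl.snapshot("top");s=ctrl.snapshot("side")
Z=lambda x,y:(x/3.5+110,y/3.5+170)
T=lambda x,y:(x/6+385,y/5.7+190)
print("hub tw",tri(t,T(235,248),w,Z(512,364)),"sw",tri(s,(378.6,310),w,Z(512,364)))
print("dot tw",tri(t,T(163,257),w,Z(596,327)),"sw",tri(s,(370.5,301),w,Z(596,327)))
print("wheel sil tw",tri(t,T(229,257),w,Z(520,347)),onz(w,*Z(520,347),.077))
print("ptr",tri(t,(420.17,269.56),w,(242.49,193.62)),"tab",tri(t,(440.81,275.5),w,(198.98,194.41)))
print("ptr sw",tri(s,(343.67,345.58),w,(242.49,193.62)),"tab",tri(s,(347.43,370.05),w,(198.98,194.41)))
print("pad",tri(t,(472.92,230.02),w,Z(185,478)))
# rail ends z
a=onz(w,*Z(72,212),.03);b=onz(w,*Z(606,128),.03);d=b-a;print("rail dir yaw",np.degrees(np.arctan2(-d[0],d[1])))
p=onz(w,242.49,191,.026);q=onz(w,199.5,193,.025);print(p,q,p-q)
```

```text
hub tw (array([ 0.5142, -0.2838,  0.1057]), 0.0017) sw (array([ 0.5206, -0.2884,  0.0891]), 0.0008)
dot tw (array([ 0.5098, -0.2602,  0.1147]), 0.0008) sw (array([ 0.5187, -0.2662,  0.0887]), 0.0006)
wheel sil tw (array([ 0.5129, -0.2827,  0.0991]), 0.0024) [ 0.52074999 -0.28853462  0.077     ]
ptr (array([ 0.4586, -0.286 ,  0.0343]), 0.0023) tab (array([ 0.4459, -0.3252,  0.0321]), 0.002)
ptr sw (array([ 0.4606, -0.2874,  0.0317]), 0.0013) tab (array([ 0.4474, -0.3277,  0.0269]), 0.0004)
pad (array([ 0.523 , -0.3812,  0.0804]), 0.0017)
rail dir yaw -10.74044241238674
[ 0.45823883 -0.28766367  0.026     ] [ 0.44620433 -0.32724743  0.025     ] [0.0120345  0.03958376 0.001     ]
```

The wheel centre is about (0.5195,-0.288,0.077), and the printer front is low (about 50 mm). I'll descend with the jaws partly closed so they clear the guard.

Emit:
move_arm(rows=[[[-20,-27,20],0],[[-19.5,-27.7,30],0],[[0,0,25],0],[[0,0,10],0],[[0,0,0],0]], jaw=55, newtons=30)

```text
time: 3.45
ee_pos: [0.5193, -0.2883, 0.1279]
orientation: [3.141, -0.003, 2.794]
wrist_force: [-0.4, -0.4, 0.8]
width: 0.0715
```

Run:
```python
from h import *
w=ctrl.snapshot("wrist")
cv2.imwrite("pics/w2.png",w["color"][:,:,::-1])
o=ctrl.observe();print({k:np.round(o[k],4).tolist() for k in("time","joint_positions","ee_pos","orientation","wrist_force","width")})
p=o["ee_pos"]; print([proj(w,[.5195,-.288,z]) for z in(.077,.088)])
```

```text
{'time': 3.5, 'joint_positions': [-0.6072, 0.5438, 1.5189, 0.0, 1.0797, -1.8308], 'ee_pos': [0.5199, -0.2886, 0.1292], 'orientation': [3.1414, -0.0007, 2.7943], 'wrist_force': [0.3983, -0.4997, 0.93], 'width': 0.0714}
[(np.float64(322.74451514236966), np.float64(261.1992496724694)), (np.float64(322.84592559924414), np.float64(267.7687602628553))]
```

View pics/w2.png

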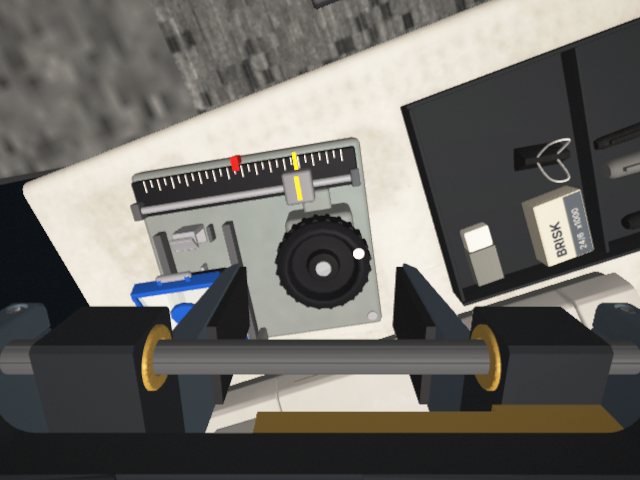

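The wheel centre is at pixel (323,262), against a predicted (323,261). I'll descend and grip.

Emit:
move_arm(rows=[[[0,0,25],0],[[0,0,25],0],[[0,0,12],0],[[0,0,4],0],[[0,0,0],0]])

```text
time: 4.0
ee_pos: [0.5204, -0.2893, 0.0636]
orientation: [-3.141, 0.001, 2.794]
wrist_force: [0.3, 0.3, -0.1]
width: 0.0715
```

Emit:
move_arm(rows=[[[0,0,0],0],[[0,0,0],0],[[0,0,0],0],[[0,0,0],0]], jaw=255, newtons=30)

```text
time: 4.4
ee_pos: [0.5211, -0.2878, 0.0639]
orientation: [3.139, 0.001, 2.793]
wrist_force: [8.6, 16.2, 6.3]
width: 0.0555
```

Emit:
move_arm(rows=[[[0,1,0],0],[[0,0,0],0]])

```text
time: 4.6
ee_pos: [0.5212, -0.2877, 0.0639]
orientation: [3.141, 0.001, 2.794]
wrist_force: [4.0, 7.4, 4.9]
width: 0.0553
```

Emit:
move_arm(rows=[[[0,0.8,0],0],[[0,0,0],0.07],[[0,0,0],0.14],[[0,0,0],0.14]])

```text
time: 5.0
ee_pos: [0.521, -0.288, 0.0639]
orientation: [-3.141, 0.002, 2.438]
wrist_force: [-2.3, -1.5, 7.3]
width: 0.055
```

Emit:
move_arm(rows=[[[0,0,0],0.14],[[0,0,0],0.14],[[0,0,0],0.14],[[0,0,0],0.14],[[0,0,0],0.11],[[0,0,0],0]])

```text
time: 5.6
ee_pos: [0.5203, -0.2885, 0.0639]
orientation: [-3.141, 0.001, 1.769]
wrist_force: [-7.1, -5.0, 8.4]
width: 0.0551
```

Run:
```python
from h import *
w=ctrl.snapshot("wrist")
cv2.imwrite("pics/w3.png",w["color"][:,:,::-1])
o=ctrl.observe();print({k:np.round(o[k],4).tolist() for k in("time","joint_positions","ee_pos","orientation","wrist_force","moment","width")})
```

```text
{'time': 5.65, 'joint_positions': [-0.6058, 0.6297, 1.5739, -0.0015, 0.9373, -0.8067], 'ee_pos': [0.5203, -0.2884, 0.0639], 'orientation': [-3.1412, 0.0014, 1.7726], 'wrist_force': [-7.3237, -4.7073, 8.3207], 'moment': [-0.8946, 1.2852, -0.1292], 'width': 0.0556}
```

View pics/w3.png

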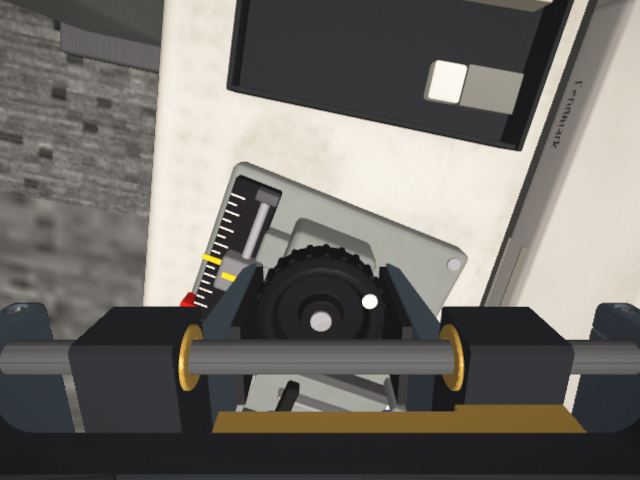

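The wheel turns with the gripper: the dot stays fixed between the fingers and the pointer has moved toward the tab. I'll continue.

Emit:
move_arm(rows=[[[0,0,0],0.14],[[0,0,0],0.14],[[0,0,0],0.14],[[0,0,0],0.14],[[0,0,0],0.14],[[0,0,0],0.14],[[0,0,0],0.14],[[0,0,0],0.14]])

```text
time: 6.45
ee_pos: [0.519, -0.288, 0.0638]
orientation: [-3.141, 0.002, 0.648]
wrist_force: [-16.2, -2.2, 15.2]
width: 0.0554
```

Emit:
move_arm(rows=[[[0,0,0],0.14],[[0,0,0],0.14],[[0,0,0],0.14],[[0,0,0],0.14],[[0,0,0],0.14],[[0,0,0],0.14],[[0,0,0],0.08],[[0,0,0],0]])

```text
time: 7.25
ee_pos: [0.5187, -0.2868, 0.0638]
orientation: [-3.141, 0.003, -0.269]
wrist_force: [-15.8, 4.0, 18.5]
width: 0.0554
```

Run:
```python
from h import *
w=ctrl.snapshot("wrist");s=ctrl.snapshot("side")
cv2.imwrite("pics/w4.png",w["color"][:,:,::-1])
cv2.imwrite("pics/s4.png",cv2.resize(s["color"][285:425,320:420,::-1],None,fx=4.2,fy=4.2,interpolation=cv2.INTER_CUBIC))
o=ctrl.observe();print({k:np.round(o[k],4).tolist() for k in("time","joint_positions","ee_pos","orientation","wrist_force","moment","width")})
```

```text
{'time': 7.35, 'joint_positions': [-0.6054, 0.629, 1.576, -0.001, 0.9399, 1.2323], 'ee_pos': [0.5187, -0.2869, 0.0638], 'orientation': [-3.1413, 0.0033, -0.2664], 'wrist_force': [-15.8837, 5.0434, 20.4013], 'moment': [0.6619, 2.8465, -0.0849], 'width': 0.0552}
```

View pics/w4.png

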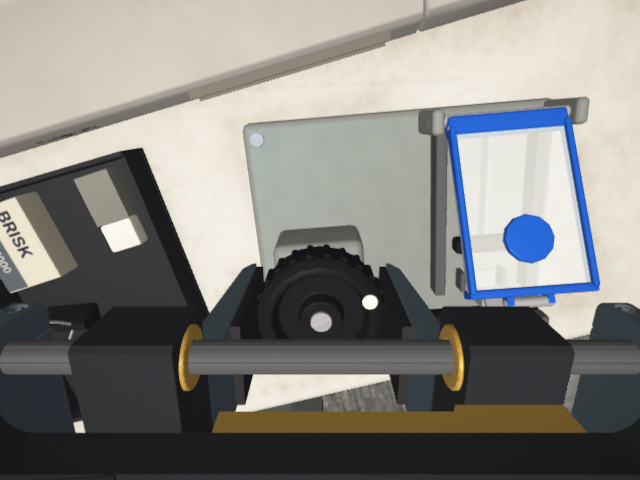

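View pics/s4.png

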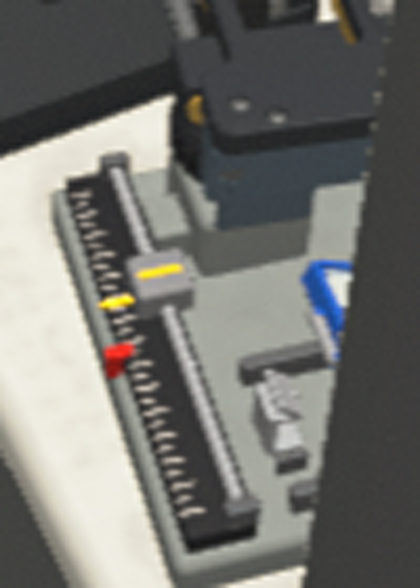

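The pointer is about half-way, and the wheel moved with no slip. I'll release, turn back about 3 rad and re-grip.

Emit:
move_arm(rows=[[[0,0,0],0],[[0,0,0],0],[[0,0,0],0],[[0,0,0],0]], jaw=55)

```text
time: 7.75
ee_pos: [0.5209, -0.2877, 0.063]
orientation: [3.141, -0.0, -0.266]
wrist_force: [-0.5, -0.3, 0.5]
width: 0.0717
```

Emit:
move_arm(rows=[[[0,0,0],-0.14],[[0,0,0],-0.14],[[0,0,0],-0.14],[[0,0,0],-0.14],[[0,0,0],-0.14],[[0,0,0],-0.14],[[0,0,0],-0.14],[[0,0,0],-0.14]])

```text
time: 8.55
ee_pos: [0.5208, -0.2876, 0.0629]
orientation: [3.141, -0.0, 0.86]
wrist_force: [-0.7, 0.3, -0.5]
width: 0.0714
```

Emit:
move_arm(rows=[[[0,0,0],-0.14],[[0,0,0],-0.14],[[0,0,0],-0.14],[[0,0,0],-0.14],[[0,0,0],-0.14],[[0,0,0],-0.14],[[0,0,0],-0.14],[[0,0,0],-0.14]])

```text
time: 9.35
ee_pos: [0.5207, -0.2876, 0.0629]
orientation: [-3.142, 0.0, 1.98]
wrist_force: [0.3, -0.6, -0.1]
width: 0.0711
```

Emit:
move_arm(rows=[[[0,0,0],-0.14],[[0,0,0],-0.14],[[0,0,0],-0.14],[[0,0,0],-0.14],[[0,0,0],-0.14],[[0,0,0],-0.06],[[0,0,0],0],[[0,0,0],0]])

```text
time: 10.15
ee_pos: [0.5207, -0.2876, 0.0629]
orientation: [-3.142, 0.0, 2.732]
wrist_force: [0.2, 0.6, -0.1]
width: 0.0714
```

Run:
```python
from h import *
w=ctrl.snapshot("wrist")
cv2.imwrite("pics/w5.png",w["color"][:,:,::-1])
o=ctrl.observe();print({k:np.round(o[k],4).tolist() for k in("time","joint_positions","ee_pos","orientation","wrist_force","moment","width")})
y=o["orientation"][2];d=np.array([.5199,-.2873])-o["ee_pos"][:2];print("tx,ty",d@[np.cos(y),np.sin(y)]*1e3,d@[np.sin(y),-np.cos(y)]*1e3)
```

```text
{'time': 10.2, 'joint_positions': [-0.605, 0.6312, 1.5742, 0.0, 0.9362, -1.7659], 'ee_pos': [0.5207, -0.2876, 0.0629], 'orientation': [3.1416, -0.0, 2.7317], 'wrist_force': [-0.3834, 0.285, -0.0539], 'moment': [0.0428, 0.0525, 0.0026], 'width': 0.0714}
tx,ty 0.8251467975551378 -0.060423002455964485
```

View pics/w5.png

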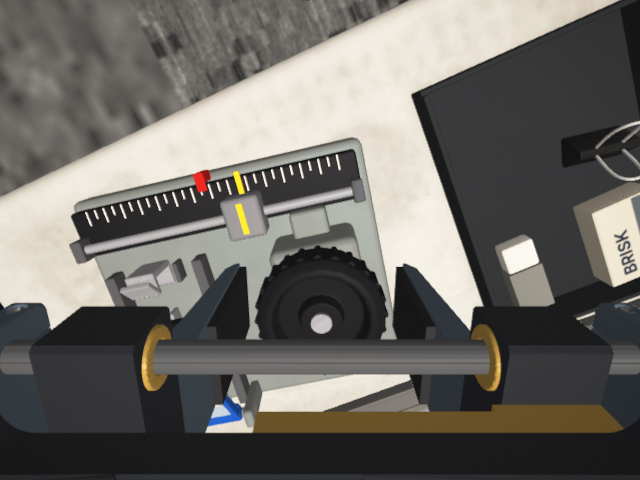

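```bash
cat >> h.py <<'E'
PSI=np.radians(-10.6); YM=np.array([-np.sin(PSI),np.cos(PSI)])
def tipoff(w,roi,zp=.030,zt=.026,save=None):
    Y=blobs(w,(20,90,90),(35,255,255),roi,15);R=blobs(w,(0,120,80),(8,255,255),roi,10)
    print("Y",Y);print("R",R)
    c,_=ray(w,0,0)
    r=max(R,key=lambda b:b[1][4])[0];q=onz(w,*r,zt)
    for b in Y:
        p=onz(w,*b[0],zp); d=(p-q)[:2]@YM
        print("yel",p.round(4),"off mm",round(d*1e3,2)," xoff",round(float((p-q)[:2]@[np.cos(PSI),np.sin(PSI)])*1e3,1))
    print("cam y rel tab mm",(c[:2]-q[:2])@YM*1e3, "height",c[2],"tab",q.round(4))
E
python3 - <<'E'
from h import *
w=ctrl.snapshot("wrist"); tipoff(w,(60,130,380,300))
cv2.imwrite("pics/w5z.png",cv2.resize(w["color"][150:270,150:300,::-1],None,fx=5,fy=5,interpolation=cv2.INTER_CUBIC))
E
```

```text
Y [([238.53, 182.48], [233, 171, 12, 24, 164]), ([242.16, 218.71], [235, 203, 15, 32, 214])]
R [([201.38, 180.25], [193, 170, 18, 23, 269])]
yel [ 0.4555 -0.3083  0.03  ] off mm 20.39  xoff 5.2
yel [ 0.4742 -0.3156  0.03  ] off mm 16.65  xoff 24.9
cam y rel tab mm 70.66924761494764 height 0.23402745193347976 tab [ 0.4466 -0.3274  0.026 ]
```

View pics/w5z.png

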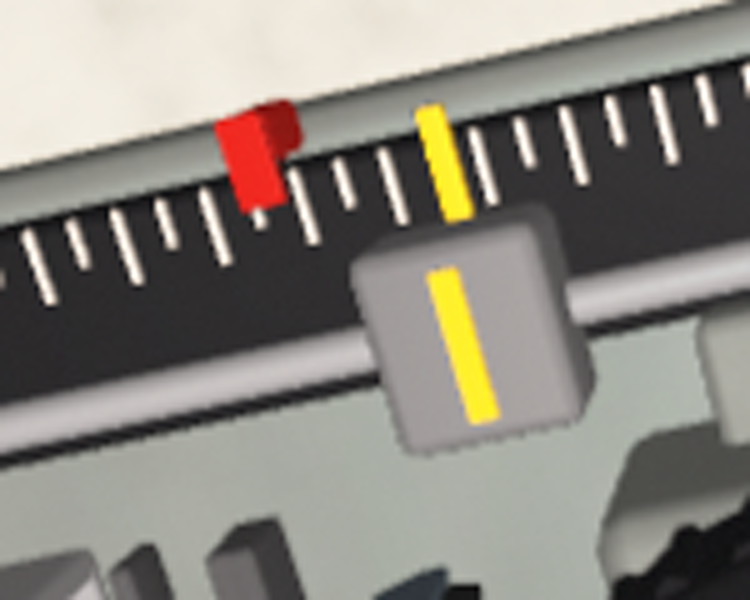

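About 20.5 mm remain, or 2.9 rad. I'll turn 1.8 rad now, then finish with a grip whose end orientation keeps the rail in the wrist view.

Emit:
move_arm(rows=[[[0.8,0,0],0],[[0,0,0],0],[[0,0,0],0],[[0,0,0],0]], jaw=255, newtons=30)

```text
time: 10.65
ee_pos: [0.5199, -0.2872, 0.0629]
orientation: [3.141, -0.0, 2.734]
wrist_force: [0.0, 1.6, 0.2]
width: 0.0553
```

Emit:
move_arm(rows=[[[0,0,0],0.14],[[0,0,0],0.14],[[0,0,0],0.14],[[0,0,0],0.14],[[0,0,0],0.14],[[0,0,0],0.14],[[0,0,0],0.14],[[0,0,0],0.14]])

```text
time: 11.45
ee_pos: [0.5199, -0.2871, 0.0629]
orientation: [-3.142, -0.0, 1.608]
wrist_force: [1.2, 1.7, 1.1]
width: 0.0552
```

Emit:
move_arm(rows=[[[0,0,0],0.14],[[0,0,0],0.14],[[0,0,0],0.14],[[0,0,0],0.14],[[0,0,0],0.12],[[0,0,0],0]])

```text
time: 12.05
ee_pos: [0.52, -0.2871, 0.0629]
orientation: [-3.142, -0.0, 0.931]
wrist_force: [-0.2, 1.3, 0.3]
width: 0.0554
```

Emit:
move_arm(rows=[[[0,0,0],0],[[0,0,0],0],[[0,0,0],0],[[0,0,0],0]], jaw=55)

```text
time: 12.45
ee_pos: [0.52, -0.2873, 0.0629]
orientation: [3.141, 0.0, 0.935]
wrist_force: [0.5, -0.1, 0.2]
width: 0.0715
```

Emit:
move_arm(rows=[[[0,0,0],-0.14],[[0,0,0],-0.14],[[0,0,0],-0.14],[[0,0,0],-0.14],[[0,0,0],-0.14],[[0,0,0],-0.14],[[0,0,0],-0.14],[[0,0,0],-0.14]])

```text
time: 13.25
ee_pos: [0.5199, -0.2873, 0.0629]
orientation: [-3.142, 0.0, 2.06]
wrist_force: [0.3, -0.1, -0.4]
width: 0.0713
```

Emit:
move_arm(rows=[[[0,0,0],-0.14],[[0,0,0],-0.14],[[0,0,0],-0.14],[[0,0,0],-0.14],[[0,0,0],-0.14],[[0,0,0],0],[[0,0,0],0]])

```text
time: 13.95
ee_pos: [0.5199, -0.2873, 0.0629]
orientation: [-3.142, 0.0, 2.75]
wrist_force: [-0.1, -0.2, -0.2]
width: 0.0714
```

Run:
```python
from h import *
w=ctrl.snapshot("wrist"); tipoff(w,(60,130,380,300))
cv2.imwrite("pics/w6.png",w["color"][:,:,::-1])
o=ctrl.observe();print({k:np.round(o[k],4).tolist() for k in("time","joint_positions","ee_pos","orientation","wrist_force","width")})
```

```text
Y [([217.3, 187.56], [212, 176, 12, 24, 157]), ([219.56, 223.72], [213, 208, 14, 32, 215])]
R [([203.0, 179.59], [194, 170, 18, 22, 270])]
yel [ 0.4532 -0.3209  0.03  ] off mm 7.6  xoff 5.4
yel [ 0.4717 -0.329   0.03  ] off mm 3.13  xoff 25.0
cam y rel tab mm 69.39480702109344 height 0.23405139624526078 tab [ 0.4466 -0.3274  0.026 ]
{'time': 14.0, 'joint_positions': [-0.6052, 0.6303, 1.5764, -0.0001, 0.9349, -1.7843], 'ee_pos': [0.5199, -0.2873, 0.0629], 'orientation': [-3.1415, -0.0, 2.7499], 'wrist_force': [-0.4573, 0.2224, 0.0821], 'width': 0.0713}
```

View pics/w6.png

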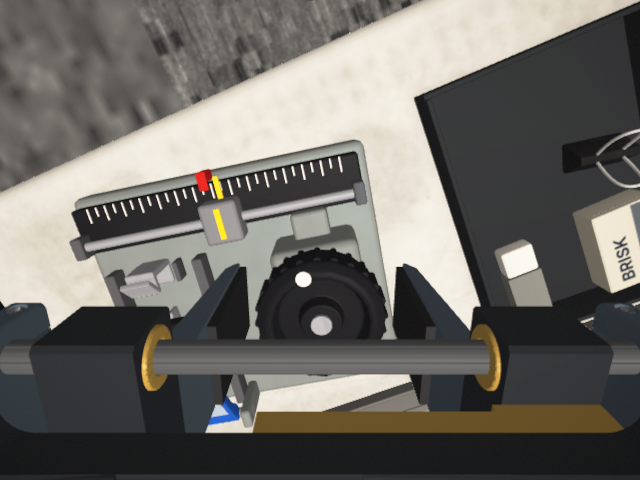

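Emit:
move_arm(rows=[[[0,0,0],-0.14],[[0,0,0],-0.14],[[0,0,0],-0.14],[[0,0,0],-0.14],[[0,0,0],-0.14],[[0,0,0],-0.14],[[0,0,0],-0.14],[[0,0,0],-0.1]])

```text
time: 14.8
ee_pos: [0.5199, -0.2872, 0.0629]
orientation: [3.142, 0.0, -2.447]
wrist_force: [-0.6, 0.2, 0.6]
width: 0.0714
```

Run:
```python
from h import *
w=ctrl.snapshot("wrist"); tipoff(w,(60,100,480,300))
cv2.imwrite("pics/w7.png",w["color"][:,:,::-1])
o=ctrl.observe();print({k:np.round(o[k],4).tolist() for k in("time","joint_positions","ee_pos","orientation","wrist_force","width")})
```

```text
Y [([355.22, 143.51], [345, 134, 22, 20, 170]), ([330.34, 167.65], [316, 155, 29, 26, 231])]
R [([352.7, 125.73], [343, 117, 21, 19, 214])]
yel [ 0.4527 -0.3197  0.03  ] off mm 7.57  xoff 4.7
yel [ 0.4705 -0.3216  0.03  ] off mm 8.98  xoff 22.5
cam y rel tab mm -13.27623423740239 height 0.23405284119328967 tab [ 0.4467 -0.3263  0.026 ]
{'time': 14.85, 'joint_positions': [-0.6053, 0.6303, 1.5763, -0.0001, 0.935, -2.8762], 'ee_pos': [0.5199, -0.2873, 0.0629], 'orientation': [3.1416, -0.0001, -2.4415], 'wrist_force': [-0.4155, -0.3946, -0.2262], 'width': 0.0716}
```

View pics/w7.png

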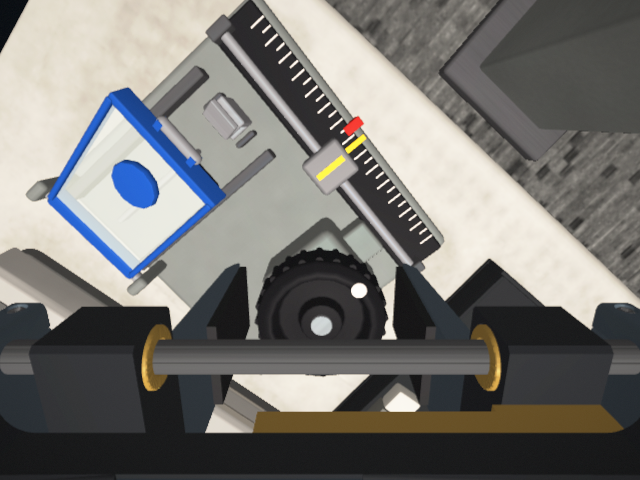

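Two quite different views agree that 7.6 mm remain, or 1.08 rad. I'll do the final grip.

Emit:
move_arm(rows=[[[0,0,0],0],[[0,0,0],0],[[0,0,0],0],[[0,0,0],0]], jaw=255, newtons=30)

```text
time: 15.25
ee_pos: [0.5199, -0.2872, 0.0629]
orientation: [3.141, 0.0, -2.451]
wrist_force: [-0.4, 0.7, 0.4]
width: 0.0553
```

Emit:
move_arm(rows=[[[0,0,0],0.14],[[0,0,0],0.14],[[0,0,0],0.14],[[0,0,0],0.14],[[0,0,0],0.14],[[0,0,0],0.14],[[0,0,0],0.14],[[0,0,0],0.1]])

```text
time: 16.05
ee_pos: [0.5199, -0.2871, 0.0629]
orientation: [3.142, -0.0, 2.747]
wrist_force: [-0.0, 1.9, -0.3]
width: 0.0551
```

Emit:
move_arm(rows=[[[0,0,0],0],[[0,0,0],0]])

```text
time: 16.25
ee_pos: [0.5199, -0.2872, 0.0629]
orientation: [3.141, -0.0, 2.756]
wrist_force: [-0.4, 0.8, 1.2]
width: 0.0552
```

Run:
```python
from h import *
w=ctrl.snapshot("wrist"); tipoff(w,(60,100,480,300))
cv2.imwrite("pics/w8.png",cv2.resize(w["color"][150:270,150:300,::-1],None,fx=5,fy=5,interpolation=cv2.INTER_CUBIC))
o=ctrl.observe();print({k:np.round(o[k],4).tolist() for k in("time","joint_positions","ee_pos","orientation","wrist_force","moment","width")})
```

```text
Y [([204.19, 190.38], [199, 178, 12, 24, 144]), ([205.5, 226.09], [199, 211, 14, 31, 212])]
R [([203.92, 176.88], [195, 169, 18, 23, 189])]
yel [ 0.4521 -0.3285  0.03  ] off mm -0.63  xoff 6.7
yel [ 0.4702 -0.337   0.03  ] off mm -5.63  xoff 26.1
cam y rel tab mm 68.31700258752652 height 0.2340577140206589 tab [ 0.4456 -0.3266  0.026 ]
{'time': 16.3, 'joint_positions': [-0.6052, 0.6303, 1.5765, 0.0002, 0.9351, -1.7908], 'ee_pos': [0.5199, -0.2871, 0.0629], 'orientation': [3.1414, -0.0002, 2.7563], 'wrist_force': [-0.4696, 2.1182, 1.1717], 'moment': [0.3056, 0.0519, -0.058], 'width': 0.0559}
```

View pics/w8.png

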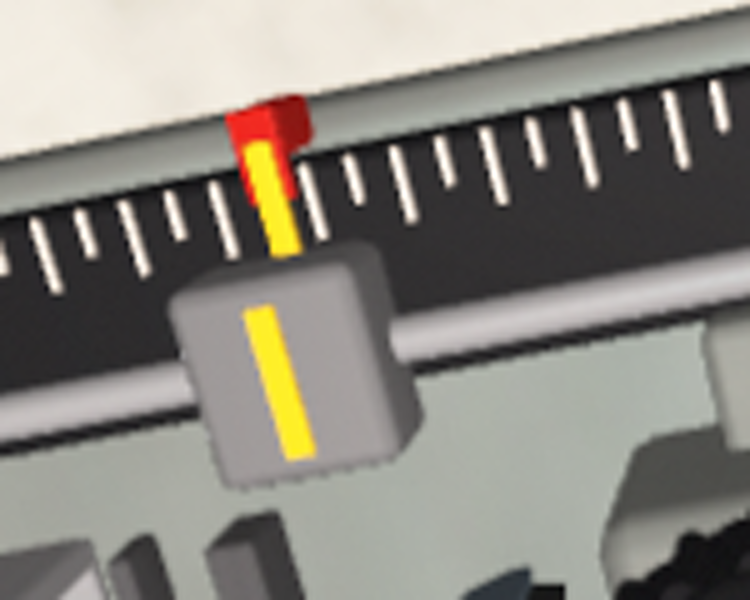

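The pointer now lies over the middle of the red tab. I'll release and check from the near-aligned view.

Emit:
move_arm(rows=[[[0,0,0],0],[[0,0,0],0],[[0,0,0],0],[[0,0,0],0]], jaw=55)

```text
time: 16.7
ee_pos: [0.5199, -0.2873, 0.0629]
orientation: [-3.142, 0.0, 2.754]
wrist_force: [0.0, -0.2, -0.1]
width: 0.0716
```

Emit:
move_arm(rows=[[[0,0,0],-0.13],[[0,0,0],-0.13],[[0,0,0],-0.13],[[0,0,0],-0.13],[[0,0,0],-0.13],[[0,0,0],-0.13],[[0,0,0],-0.13],[[0,0,0],0]])

```text
time: 17.5
ee_pos: [0.52, -0.2873, 0.0629]
orientation: [-3.141, 0.0, -2.617]
wrist_force: [-0.4, 0.3, -0.4]
width: 0.0712
```

Run:
```python
from h import *
w=ctrl.snapshot("wrist"); tipoff(w,(60,100,480,300))
cv2.imwrite("pics/w9.png",w["color"][:,:,::-1])
cv2.imwrite("pics/w9z.png",cv2.resize(w["color"][80:220,270:420,::-1],None,fx=5,fy=4.2,interpolation=cv2.INTER_CUBIC))
o=ctrl.observe();print({k:np.round(o[k],4).tolist() for k in("time","joint_positions","ee_pos","orientation","wrist_force","width")})
```

```text
Y [([319.66, 130.19], [311, 119, 19, 22, 155]), ([297.35, 157.66], [285, 143, 26, 30, 233])]
R [([327.48, 120.58], [317, 112, 19, 22, 116])]
yel [ 0.4518 -0.3275  0.03  ] off mm -0.01  xoff 6.2
yel [ 0.4698 -0.3306  0.03  ] off mm 0.17  xoff 24.4
cam y rel tab mm -3.175940703329029 height 0.23405605046195152 tab [ 0.4457 -0.3263  0.026 ]
{'time': 17.55, 'joint_positions': [-0.6053, 0.6303, 1.5763, -0.0, 0.9349, -2.6957], 'ee_pos': [0.5199, -0.2873, 0.0629], 'orientation': [-3.1415, -0.0, -2.6219], 'wrist_force': [-0.5751, 0.0763, -0.3468], 'width': 0.0714}
```

View pics/w9z.png

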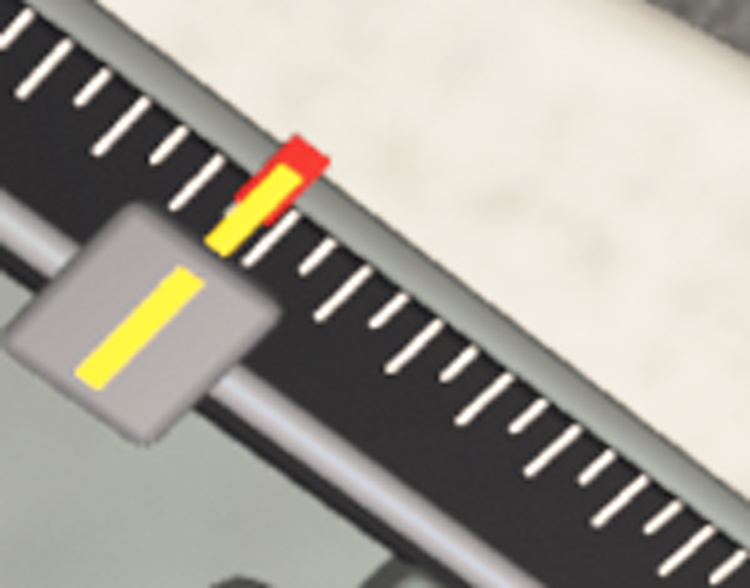

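View pics/w9.png

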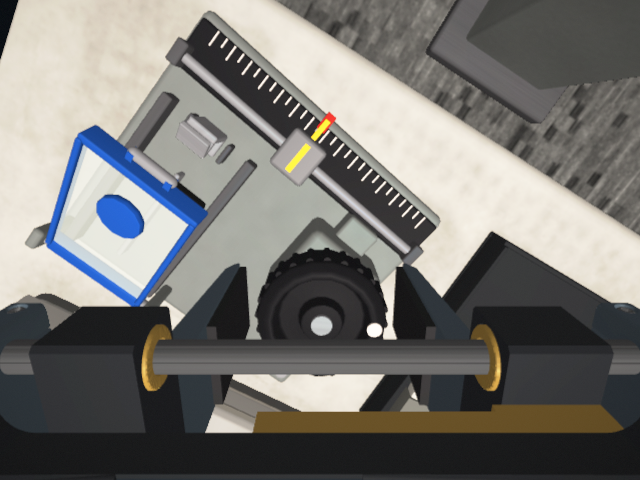

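The aligned view gives an offset of about 0.0 mm (camera 3 mm off the tab's plane), and the released wheel has stayed put. I'll lift straight up, then turn and shut the jaws for the guard.

Emit:
move_arm(rows=[[[0,0,-10],0],[[0,0,-25],0],[[0,0,-25],0],[[0,0,-25],0],[[0,0,-15],0],[[0,0,0],0]])

```text
time: 18.15
ee_pos: [0.521, -0.288, 0.1658]
orientation: [-3.138, 0.002, -2.622]
wrist_force: [-0.0, 0.5, -0.6]
width: 0.0711
```

Emit:
move_arm(rows=[[[0,0,0],0.14],[[0,0,0],0.14],[[0,0,0],0.14],[[0,0,0],0.14],[[0,0,0],0.14],[[0,0,0],0.14],[[0,0,0],0.14],[[0,0,0],0.14]], jaw=255)

```text
time: 18.95
ee_pos: [0.5196, -0.287, 0.1624]
orientation: [-3.142, -0.001, 2.536]
wrist_force: [-0.5, -0.6, -0.1]
width: 0.0105
```

Emit:
move_arm(rows=[[[0,0,0],0.14],[[0,0,0],0.14],[[0,0,0],0.14],[[0,0,0],0.14],[[0,0,0],0.14],[[0,0,0],0.14],[[0,0,0],0.14],[[0,0,0],0.14]])

```text
time: 19.75
ee_pos: [0.5196, -0.287, 0.1624]
orientation: [-3.141, -0.0, 1.416]
wrist_force: [-0.0, 0.2, -0.0]
width: 0.0
```

Run:
```python
from h import *
w=ctrl.snapshot("wrist")
cv2.imwrite("pics/w10.png",w["color"][:,:,::-1])
print(blobs(w,(100,150,80),(125,255,255),None,8))
o=ctrl.observe();print({k:np.round(o[k],4).tolist() for k in("time","joint_positions","ee_pos","orientation","wrist_force","width")})
```

```text
[([320.48, 332.24], [320, 326, 2, 13, 25]), ([321.0, 383.0], [321, 375, 1, 17, 17])]
{'time': 19.8, 'joint_positions': [-0.6053, 0.5034, 1.487, 0.0001, 1.1521, -0.4408], 'ee_pos': [0.5196, -0.287, 0.1624], 'orientation': [-3.1408, -0.0004, 1.4063], 'wrist_force': [0.1422, 0.0474, -0.1782], 'width': 0.0002}
```

View pics/w10.png

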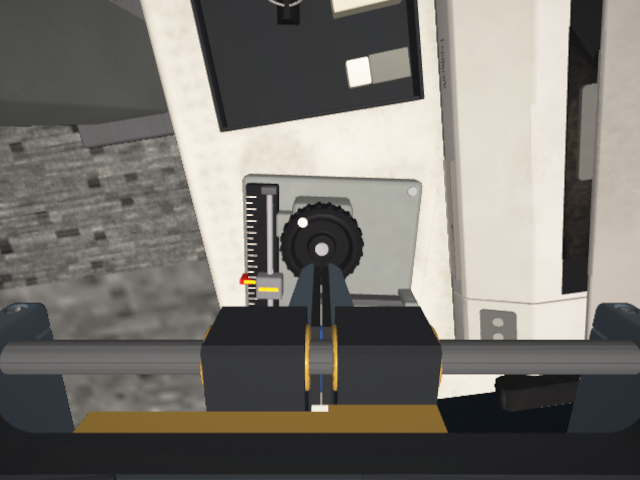

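Run:
```python
from h import *
from scipy.spatial.transform import Rotation as Ro
def pose(p,r):
    M=np.eye(4);M[:3,:3]=Ro.from_euler('xyz',r).as_matrix();M[:3,3]=p;return M
w=ctrl.snapshot("wrist");t=ctrl.snapshot("top");o=ctrl.observe()
X=np.array(w["view"])@pose(o["ee_pos"],o["orientation"])
def cam(p,r):
    d=dict(w);d["view"]=X@np.linalg.inv(pose(p,r));return d
c7=cam([.5199,-.2873,.0629],[np.pi,0,-2.4415]);c9=cam([.5199,-.2873,.0629],[np.pi,0,-2.6219]);c1=cam([.501,-.2231,.2138],[np.pi,0,2.7944])
i7=cv2.imread("pics/w7.png")[:,:,::-1];i9=cv2.imread("pics/w9.png")[:,:,::-1]
for c,i in((c7,i7),(c9,i9)):
    c["color"]=np.ascontiguousarray(i);print(blobs(c,(100,150,80),(125,255,255),(0,50,230,320),100))
p7=(135,184);p9=(120.5,217)
print(tri(c7,p7,c9,p9),tri(c7,p7,c1,(162.9,306.6)),tri(t,(472.92,230.02),c7,p7),tri(t,(472.92,230.02),c9,p9))
# check with tab
print(onz(c9,324,120,.026))
# hinge corners
for z in(.042,.046): print("hinge",onz(c9,48,243,z),onz(c9,138,303,z), onz(c7,52,198,z),onz(c7,133,275,z))
```

```text
[([139.58, 172.82], [48, 88, 178, 190, 5554]), ([135.04, 183.53], [112, 160, 47, 48, 1566])]
[([124.08, 203.59], [46, 126, 162, 181, 5208]), ([119.93, 215.86], [97, 195, 47, 43, 1419])]
(array([ 0.5279, -0.386 ,  0.0682]), 0.0007) (array([ 0.5229, -0.3826,  0.0791]), 0.0013) (array([ 0.5217, -0.3812,  0.0832]), 0.0011) (array([ 0.5225, -0.3821,  0.0788]), 0.0006)
[ 0.44748485 -0.32605362  0.026     ]
hinge [ 0.57207825 -0.42412535  0.042     ] [ 0.58235111 -0.36987665  0.042     ] [ 0.57255165 -0.4222357   0.042     ] [ 0.58332648 -0.36818903  0.042     ]
hinge [ 0.56948608 -0.42211964  0.046     ] [ 0.57954485 -0.36900147  0.046     ] [ 0.57012577 -0.42052563  0.046     ] [ 0.58067606 -0.36760529  0.046     ]
```

The pad is near (0.525,-0.384,0.077). From the hinge line, its shut position is about (0.5185,-0.385,0.050). I'll move over it.

Emit:
move_arm(rows=[[[-20,4,0],0],[[-30,5,0],0],[[-30,5,0],0.02],[[-16,3.4,20],0],[[0,0,25],0],[[0,0,12],0],[[0,0,0],0]])

```text
time: 20.6
ee_pos: [0.5218, -0.3843, 0.1041]
orientation: [-3.139, -0.002, 1.405]
wrist_force: [-0.5, 0.4, -0.0]
width: 0.0004
```

Run:
```python
from h import *
w=ctrl.snapshot("wrist");s=ctrl.snapshot("side");t=ctrl.snapshot("top")
cv2.imwrite("pics/w11.png",w["color"][:,:,::-1])
cv2.imwrite("pics/s11.png",s["color"][:,:,::-1])
o=ctrl.observe();print({k:np.round(o[k],4).tolist() for k in("time","joint_positions","ee_pos","orientation","wrist_force","width")})
```

```text
{'time': 20.75, 'joint_positions': [-0.7262, 0.6367, 1.3959, -0.0, 1.1078, -0.5603], 'ee_pos': [0.5233, -0.385, 0.107], 'orientation': [3.1406, 0.0007, 1.405], 'wrist_force': [-0.02, 0.015, -0.1489], 'width': 0.0004}
```

View pics/w11.png

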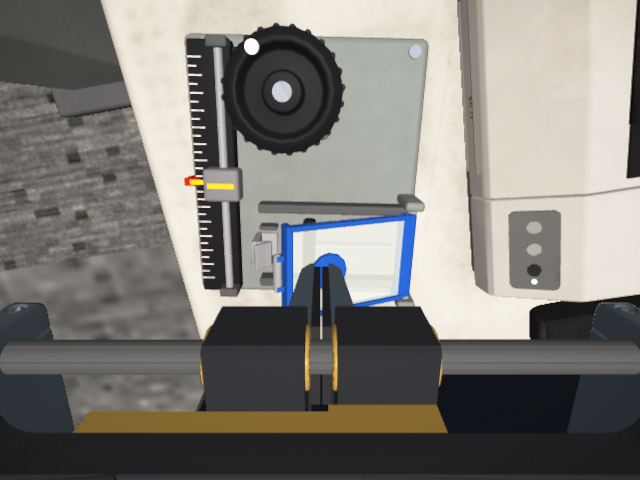

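View pics/s11.png

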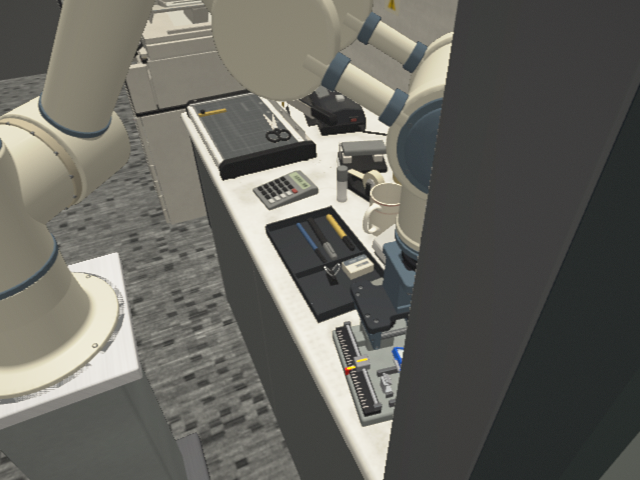

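The fingertips are over the pad, which is at pixel (330,268) and will swing a few mm forward as it shuts. I'll press down in steps.

Emit:
move_arm(rows=[[[0,-2,12],0],[[0,0,12],0],[[0,0,8],0],[[0,0,6],0],[[0,0,5],0],[[0,0,4],0],[[0,0,2],0],[[0,0,0],0]])

```text
time: 21.55
ee_pos: [0.5207, -0.3845, 0.057]
orientation: [-3.142, 0.0, 1.404]
wrist_force: [-0.7, 1.1, -0.1]
width: 0.0011
```

Emit:
move_arm(rows=[[[0,0,2],0],[[0,0,1.5],0],[[0,0,1],0],[[0,0,0],0]])

```text
time: 21.95
ee_pos: [0.5205, -0.3845, 0.0528]
orientation: [-3.141, 0.0, 1.404]
wrist_force: [-3.9, 1.0, 7.5]
width: 0.0003
```

Emit:
move_arm(rows=[[[0,0,1],0],[[0,0,0.5],0],[[0,0,0],0]])

```text
time: 22.25
ee_pos: [0.5203, -0.3845, 0.0512]
orientation: [-3.141, 0.0, 1.404]
wrist_force: [-4.4, 0.2, 7.2]
width: 0.0006
```

Emit:
move_arm(rows=[[[0,0,0.5],0],[[0,0,0.5],0],[[0,0,0],0]])

```text
time: 22.55
ee_pos: [0.5202, -0.3844, 0.0505]
orientation: [-3.141, 0.0, 1.404]
wrist_force: [-6.4, 1.3, 11.5]
width: 0.0003
```

Emit:
move_arm(rows=[[[0,0,0.5],0],[[0,0,0.5],0],[[0,0,0],0]])

```text
time: 22.85
ee_pos: [0.5202, -0.3844, 0.0496]
orientation: [-3.141, 0.0, 1.404]
wrist_force: [-7.7, 2.1, 14.3]
width: 0.0004
```

Emit:
move_arm(rows=[[[0,0,0.5],0],[[0,0,0.5],0],[[0,0,0],0]])

```text
time: 23.15
ee_pos: [0.5201, -0.3844, 0.0489]
orientation: [-3.141, 0.0, 1.404]
wrist_force: [-9.7, 2.8, 19.0]
width: 0.0004
```

Emit:
move_arm(rows=[[[0,0,0.3],0],[[0,0,0.3],0],[[0,0,0],0]])

```text
time: 23.45
ee_pos: [0.5201, -0.3844, 0.0488]
orientation: [-3.141, 0.0, 1.404]
wrist_force: [-12.0, 4.5, 25.8]
width: 0.0004
```

The force now climbs steeply at z = 0.0488, which matches the -0.02 rad stop, so the catch should be over. I'll back off and look.

Emit:
move_arm(rows=[[[0,0,-2],0],[[0,0,-4],0],[[0,0,-10],0],[[0,0,-20],0],[[0,0,-30],0],[[0,0,-30],0],[[0,0,-20],0],[[0,0,0],0]])

```text
time: 24.25
ee_pos: [0.5222, -0.3856, 0.167]
orientation: [3.137, 0.003, 1.404]
wrist_force: [0.3, -0.8, -0.4]
width: 0.0003
```

Emit:
move_arm(rows=[[[20,-20,0],0],[[30,-30,0],0],[[30,-20,-10],0],[[20,-10,-10],0],[[0,0,0],0]], jaw=0)

```text
time: 24.75
ee_pos: [0.4577, -0.2703, 0.1842]
orientation: [3.142, -0.0, 1.405]
wrist_force: [-0.5, 0.7, 0.0]
width: 0.0375
```

Run:
```python
from h import *
w=ctrl.snapshot("wrist");s=ctrl.snapshot("side")
cv2.imwrite("pics/w12.png",w["color"][:,:,::-1])
cv2.imwrite("pics/s12.png",cv2.resize(s["color"][285:425,320:420,::-1],None,fx=4.2,fy=4.2,interpolation=cv2.INTER_CUBIC))
o=ctrl.observe();print({k:np.round(o[k],4).tolist() for k in("time","joint_positions","ee_pos","orientation","wrist_force","width")})
for b in blobs(w,(100,150,80),(125,255,255),None,30):
  print(b,onz(w,*b[0],.05))
for th in(.017,.07):
  z=.042+.0605*np.sin(th+.133);h=.0605*np.cos(th+.133);P=np.array([.5775-.983*h,-.396+.184*h,z]);print(th,P,proj(w,P))
```

```text
{'time': 24.85, 'joint_positions': [-0.648, 0.3999, 1.6103, -0.0, 1.1306, -0.4816], 'ee_pos': [0.4588, -0.2726, 0.1834], 'orientation': [3.141, 0.0004, 1.4044], 'wrist_force': [0.3785, 0.2721, -0.4021], 'width': 0.0457}
([439.37, 304.42], [402, 302, 74, 5, 291]) [ 0.54824646 -0.36072407  0.05      ]
0.017 [ 0.5186963  -0.384993    0.05104101] (np.float64(408.99506845638143), np.float64(333.71842086598474))
0.07 [ 0.51924968 -0.38509658  0.05419732] (np.float64(410.400039285831), np.float64(335.62336656399816))
```

View pics/w12.png

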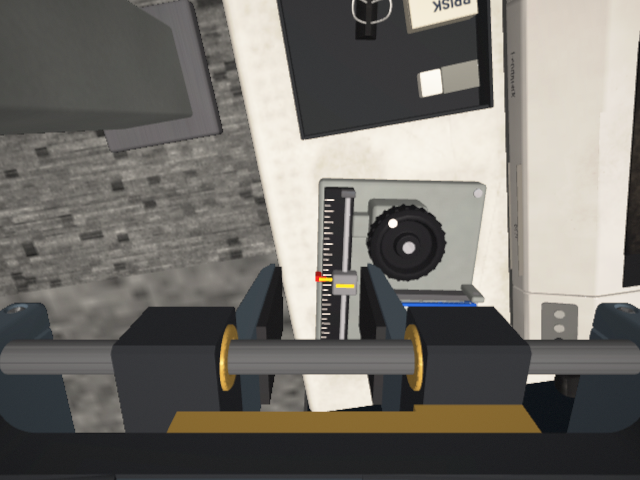

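View pics/s12.png

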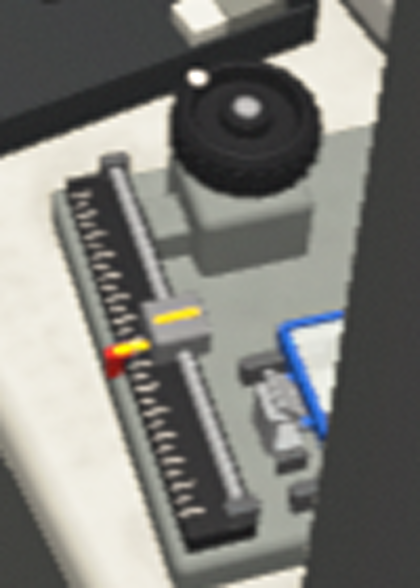

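The side view shows the guard down at its catch bar, with the pointer and tab still together. I'll turn the camera to tell latched (0.017) from merely resting on the strip (0.07).

Emit:
move_arm(rows=[[[0,20,0],-0.14],[[0,20,0],-0.14],[[0,20,0],-0.14],[[0,0,0],-0.14],[[0,0,0],-0.14],[[0,0,0],-0.14],[[0,0,0],-0.14],[[0,0,0],-0.14]])

```text
time: 25.65
ee_pos: [0.5184, -0.2751, 0.1825]
orientation: [-3.141, -0.0, 2.529]
wrist_force: [-0.4, 0.1, -1.0]
width: 0.091
```

Emit:
move_arm(rows=[[[0,0,10],-0.14],[[0,0,20],-0.14],[[0,0,20],-0.14],[[0,0,10],-0.14],[[0,0,0],-0.14],[[0,0,0],-0.14],[[0,0,0],-0.14],[[0,0,0],0]])

```text
time: 26.45
ee_pos: [0.5183, -0.275, 0.1225]
orientation: [3.141, -0.0, -2.777]
wrist_force: [0.1, -0.2, -0.9]
width: 0.0912
```

Run:
```python
from h import *
w=ctrl.snapshot("wrist");t=ctrl.snapshot("top")
cv2.imwrite("pics/w13.png",w["color"][:,:,::-1])
tipoff(w,(0,50,640,320))
o=ctrl.observe();print({k:np.round(o[k],4).tolist() for k in("time","joint_positions","ee_pos","orientation","wrist_force","width")})
for b in blobs(w,(100,150,80),(125,255,255),None,100): print(b)
for th in(.017,.07):
  z=.042+.0605*np.sin(th+.133);h=.0605*np.cos(th+.133);P=np.array([.5775-.983*h,-.396+.184*h,z]);print(th,P,proj(w,P))
  # front edge mid at 80mm
  for sy in(-.028,.028):
    r=.080;P=np.array([.5775-.983*r*np.cos(th)+.184*sy,-.396+.184*r*np.cos(th)+.983*sy,.042+.003+r*np.sin(th)]);print(" front",proj(w,P))
```

```text
Y [([282.36, 124.99], [276, 116, 13, 18, 100]), ([267.5, 148.05], [260, 136, 16, 25, 146])]
R [([287.79, 116.29], [280, 110, 14, 17, 76])]
yel [ 0.452  -0.3278  0.03  ] off mm -0.02  xoff 6.5
yel [ 0.4697 -0.3322  0.03  ] off mm -1.13  xoff 24.7
cam y rel tab mm 19.66443792828724 height 0.2936558754883911 tab [ 0.4456 -0.3266  0.026 ]
{'time': 26.55, 'joint_positions': [-0.5892, 0.5418, 1.5461, -0.0, 1.0541, -2.5173], 'ee_pos': [0.5182, -0.2747, 0.1228], 'orientation': [3.1413, -0.0003, -2.7842], 'wrist_force': [-0.5454, 0.4585, -0.2413], 'width': 0.0913}
([155.54, 210.91], [94, 135, 131, 148, 2587])
([165.14, 191.53], [149, 176, 33, 32, 818])
0.017 [ 0.5186963  -0.384993    0.05104101] (np.float64(160.85108695083278), np.float64(193.4001071061824))
 front (np.float64(136.44704020307435), np.float64(142.02321547090605))
 front (np.float64(216.02005046234473), np.float64(188.17966978207556))
0.07 [ 0.51924968 -0.38509658  0.05419732] (np.float64(158.49049660050736), np.float64(195.07472872896562))
 front (np.float64(133.1717185023784), np.float64(142.67999225655433))
 front (np.float64(214.15915159579168), np.float64(189.56737257642473))
```

View pics/w13.png

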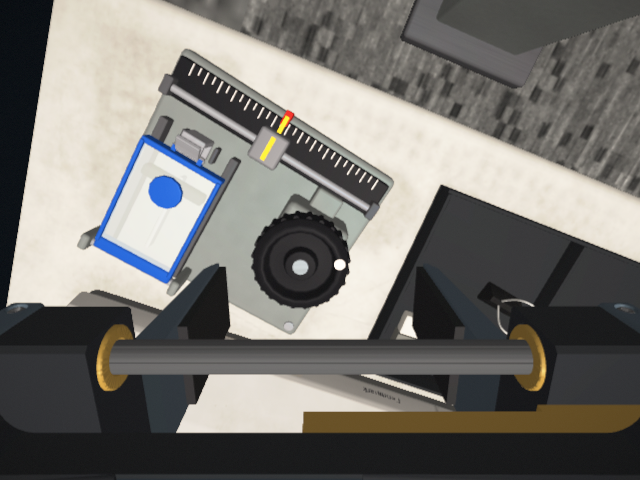

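Run:
```python
from h import *
i=cv2.imread("pics/w13.png");cv2.imwrite("pics/w13z.png",cv2.resize(i[100:300,80:240],None,fx=4,fy=3,interpolation=cv2.INTER_CUBIC))
cv2.imwrite("pics/w13y.png",cv2.resize(i[110:200,130:240],None,fx=6.5,fy=6.5,interpolation=cv2.INTER_CUBIC))
```

```text
(no output)
```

View pics/w13y.png

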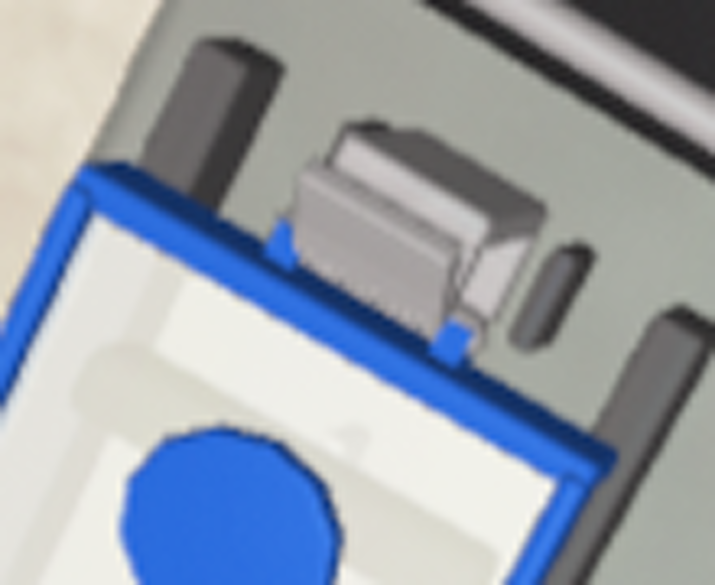

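The catch plate appears to be at its bar, but the picture is ambiguous. A light touch on the pad will settle it: unlatched, its top would be met near 0.054, and latched near 0.051.

Emit:
move_arm(rows=[[[0,0,-20],0.14],[[0,0,-20],0.14],[[0,0,0],0.14],[[0,0,0],0.14],[[0,0,0],0.14],[[0,0,0],0.14],[[0,0,0],0.14],[[0,0,0],0.14]], jaw=255)

```text
time: 27.35
ee_pos: [0.5182, -0.2745, 0.1631]
orientation: [-3.142, -0.0, 2.373]
wrist_force: [-0.1, -0.1, -0.3]
width: 0.0298
```

Emit:
move_arm(rows=[[[0,0,0],0.14],[[0,0,0],0.14],[[0,0,0],0.14],[[0,0,0],0.14],[[0,0,0],0.14],[[0,0,0],0.14],[[0,0,0],0.14],[[0,0,0],0.11]])

```text
time: 28.15
ee_pos: [0.5182, -0.2745, 0.1631]
orientation: [-3.142, 0.0, 1.284]
wrist_force: [0.1, 0.1, 0.3]
width: 0.0008
```

Run:
```python
from h import *
o=ctrl.observe();print({k:np.round(o[k],4).tolist() for k in("time","ee_pos","orientation","wrist_force","width")})
y=o["orientation"][2];d=np.array([.520,-.3845])-o["ee_pos"][:2];print("tx,ty",d@[np.cos(y),np.sin(y)]*1e3,d@[np.sin(y),-np.cos(y)]*1e3)
```

```text
{'time': 28.15, 'ee_pos': [0.5182, -0.2745, 0.1631], 'orientation': [-3.1415, 0.0, 1.2836], 'wrist_force': [0.0968, 0.1125, 0.2931], 'width': 0.0008}
tx,ty -105.01595910765812 32.91942780654687
```

Emit:
move_arm(rows=[[[-20,7,0],0],[[-36,12,0],0],[[-36,12,20],0],[[-12,4,30],0],[[0,0,30],0],[[0,0,18],0],[[0,0,8],0],[[0,0,0],0]])

```text
time: 28.95
ee_pos: [0.5229, -0.3841, 0.0564]
orientation: [-3.14, -0.001, 1.293]
wrist_force: [-0.3, -0.4, -0.7]
width: 0.0007
```

Emit:
move_arm(rows=[[[0,0,2],0],[[0,0,1.2],0],[[0,0,0],0],[[0,0,0],0]])

```text
time: 29.35
ee_pos: [0.5236, -0.3839, 0.0547]
orientation: [3.141, 0.0, 1.294]
wrist_force: [0.3, 0.2, -0.4]
width: 0.0003
```

Emit:
move_arm(rows=[[[0,-2,1],0],[[0,0,0.9],0],[[0,0,0],0],[[0,0,0],0]])

```text
time: 29.75
ee_pos: [0.5214, -0.3832, 0.0522]
orientation: [-3.142, -0.0, 1.294]
wrist_force: [-0.3, -0.8, -0.0]
width: 0.0007
```

Emit:
move_arm(rows=[[[0,0,0.8],0],[[0,0,0],0],[[0,0,0],0]])

```text
time: 30.05
ee_pos: [0.5215, -0.3832, 0.0514]
orientation: [3.142, 0.0, 1.294]
wrist_force: [-0.1, 0.4, 1.3]
width: 0.0003
```

There was no contact at 0.0522, where the unlatched guard had pushed back with 7.5 N. First contact came at 0.0514, so the guard is latched at about 0.017 rad. I'll retreat.

Emit:
move_arm(rows=[[[0,0,-2],0],[[0,0,-8],0],[[0,0,-20],0],[[0,0,-30],0],[[0,0,-30],0],[[0,0,-30],0],[[0,0,-20],0],[[0,0,0],0]])

```text
time: 30.85
ee_pos: [0.5226, -0.3842, 0.1953]
orientation: [3.137, 0.002, 1.294]
wrist_force: [-0.3, -0.4, 0.6]
width: 0.0002
```

Emit:
move_arm(rows=[[[30,-20,-10],0],[[35,-25,0],0],[[35,-25,0],0],[[35,-20,0],0],[[35,-20,0],0],[[35,0,0],0],[[20,0,0],0],[[0,0,0],0]])

```text
time: 31.65
ee_pos: [0.4771, -0.1345, 0.2014]
orientation: [-3.141, -0.0, 1.296]
wrist_force: [0.5, 0.1, -0.0]
width: 0.0004
```

Run:
```python
from h import *
s=ctrl.snapshot("side");t=ctrl.snapshot("top")
cv2.imwrite("pics/s14.png",s["color"][:,:,::-1]);cv2.imwrite("pics/t14.png",t["color"][:,:,::-1])
o=ctrl.observe();print({k:np.round(o[k],4).tolist() for k in("time","ee_pos","wrist_force","dq")})
R=(330,290,410,425)
print(blobs(s,(20,90,90),(35,255,255),R),blobs(s,(0,120,80),(8,255,255),R))
```

```text
{'time': 31.75, 'ee_pos': [0.477, -0.1366, 0.2013], 'wrist_force': [0.2557, -0.4616, -0.0374], 'dq': [-0.0249, 0.0031, -0.0047, -0.0026, 0.0012, -0.0027]}
[([361.81, 359.7], [356, 358, 12, 4, 27]), ([351.5, 367.1], [347, 366, 9, 3, 20])] [([346.62, 371.08], [345, 367, 5, 8, 26])]
```

View pics/s14.png

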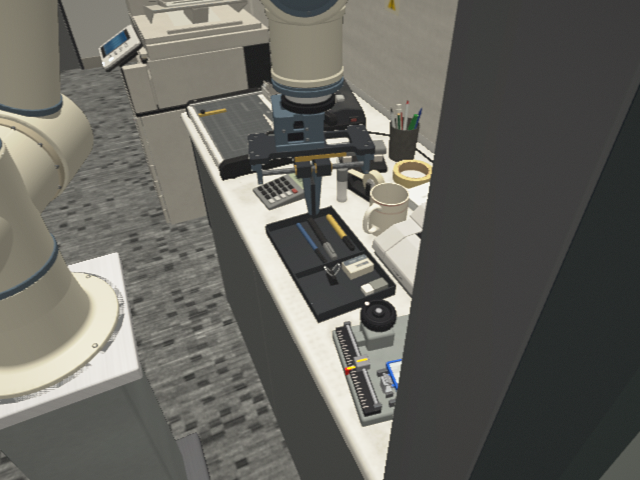

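View pics/t14.png

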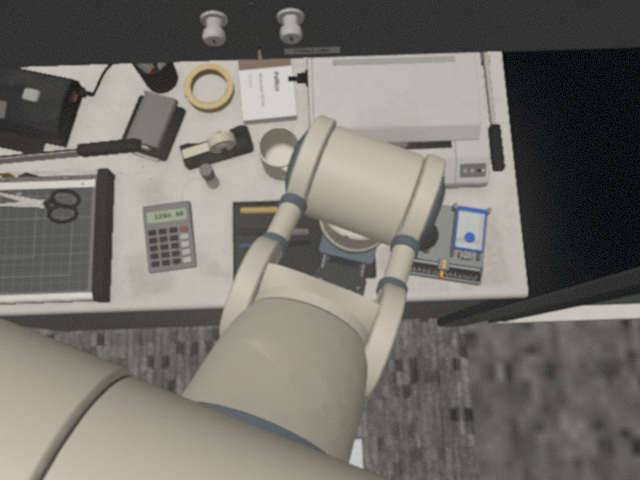

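The pointer is at the tab (side view, about (348,368)), the guard is shut, the calculator is where it was at about (170,237) in the top view, and the arm is clear. I'm handing in the job.

```bash
python3 -c "
from rig import ctrl
print(ctrl.finish_job())"
```

```text
the job is handed in; nothing more can be done
None
```

The creaser is set up and handed in at about 32 s: the pointer stands at the red tab and the guard is latched shut.

- **Wheel:** I turned it about 5.9 rad clockwise over three grips and saw no slip. The near-aligned wrist view then put the pointer 0.0 mm from the tab. A check after the guard was shut gave -0.02 mm. One steeper view read -0.6 mm, but there the pointer partly hid the tab.
- **Guard:** I pressed the pad down to its stop, with up to about 26 N upward on the wrist. The camera could not clearly tell latched from unlatched, so I checked by touch. There was no contact at 52.2 mm, although the unlatched guard had pushed back with 7.5 N at 52.8 mm. First contact came at 51.4 mm, which fits the latched position of about 0.017 rad.
- **Surroundings:** The calculator looks unmoved in the last top view, nothing fell, and the arm was clear of everything at hand-in.

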